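Clamp the lapped strips and index them under the spot welder

TASK

The two steel strips are laid up in the slide of the spot-weld fixture. At the loading end, push the red toggle-clamp handle firmly down flat so that the strips are clamped; then take the black knob and slide the carriage towards the welder until the ball drops into the notch of the index bar, and finish while still holding the knob with the carriage standing in that notch, ready for the weld. Do not let the strips shift in their nest, and leave the tools lying around alone.

Things in the scene. Friction and masses are not known exactly. Their poses are not given: they have to be found in the camera images.
- fixture: Indexing slide fixed on the bench: aluminium base plate 150 (x) x 330 (y) x 12 mm with a steel rail along its own y. Origin: centre of the underside, on the bench top. Its +y points along the rail towards the welder. Lies yawed on the bench, axes z up.
- carriage (a joint): Carriage position along the rail, m: 0 = loading end (rear stop, where it starts), growing along fixture +y towards the welder, 0.17 = front stop. Friction 1 to 3 N. The ball finds the notch at a value between 0.10 and 0.15 (it depends on where the index bar is set); the carriage is pulled in from about 4 mm either side, and about 12 to 16 N are needed to leave it. No other bump on the way.
- pull_knob: Black ribbed grip knob, upright cylinder 26 mm diameter, gripping surface 12 to 50 mm above the carriage plate (its top 98 mm above the bench), fixed on the carriage. Origin: on its axis at the plate's top face. Free room to take it from above with the fingers closing along the rail (fixture y); across the rail the clamp, 48 mm away, is in the way.
- knob_grip (a point): On the knob's axis, 30 mm above the plate, 78 mm above the bench: the height to grip.
- clamp_handle (a joint): Angle of the red toggle-clamp handle, rad: 0 = down flat, pointing along fixture -y (away from the welder), clamped; grows as it is lifted; starts up at 1.05 to 1.35 and stays where it is left. About 4 N at the grip point moves it; in the last 0.03 rad the rubber pad bites on the strips and some 10 to 15 N press it home. Stops at 0; let go, it stays shut at about 0.02.
- clamp_bar: Steel hold-down bar of the clamp, linked to the handle: turns up 0.8 rad for each rad of the handle; its rubber pad (16 mm) presses on the upper strip when the handle is flat. Origin: its pivot; own y along the bar.
- handle_grip (a point): On the axis of the handle's red sleeve, 100 mm from its pivot. The sleeve is round, 18 mm diameter, from 45 to 130 mm from the pivot. The point's own -y points from the pivot along the handle to its free end. May be pinched from above with the fingers closing along fixture x, at every angle, or pushed over and down.
- handle_pivot (a point): Pivot of the clamp handle, 34 mm above the carriage plate (82 mm above the bench); the axis lies along fixture x. The grip point's place at angle a is this point + 0.100 m x (cos a along fixture -y, sin a up). Moves with the carriage.
- ball (a point): Centre of the spring-loaded steel ball (10 mm diameter) under the plunger in the ear on the carriage's +x side. Riding on the index bar it is about 4 mm above the level of the bar's top (the contact gives a little), fully dropped in the notch about 1.7 mm.
- notch (a point): The V notch (90 degrees, 9 mm wide at the top, brass coloured flanks, yellow paint either side) across the index bar; the point lies at the level of the bar's top (32 mm above the bench), mid-notch; y along the rail. When the carriage stands in the notch the ball is straight above it.
- index_bar: Dark steel bar 20 x 250 x 20 mm clamped on the fixture's base beside the rail, 66 mm to fixture +x, parallel to it. Origin: centre of its underside; the notch lies 35 mm towards the welder from it. Does not move during the job.
- nest (a point): Place on the top face of the carriage plate (aluminium, 100 x 170 x 10 mm, top 48 mm above the bench) where the middle of the strips' length and width belongs; y along the rail, z up.
- lower_strip: Dark steel strip 25 x 215 x 3 mm lying along the rail in the nest between two 9 mm high fences; its front 90 mm stick out over the carriage's front edge towards the welder. Origin: centre of the underside. Loose, 0.09 to 0.16 kg.
- upper_strip: Bright steel strip of the same size, loose, straight on top of the lower strip (origin: centre of the underside, 3 mm above the plate). The clamp's rubber pad comes down on it.
- welder: Spot welder on the bench at the end of the slide, fixed: black and cast grey, two copper arms with upright copper electrodes up to 160 mm, carrying handle up to 205 mm above the bench. Origin: on the bench straight under the electrodes; its +y runs along the arms to the machine body, 145 to 490 mm from the electrodes. The strips run in between the electrodes.
- wire_brush: Brush lying on the bench, leave alone.
- hammer: Hammer lying on the bench, leave alone.
- spanner: Spanner lying on the bench, leave alone.
- tip_tin: Green tin, 60 mm diameter, 70 mm high, leave alone.
- try_square: Engineer's square lying on the bench, leave alone.
- offcut: Loose steel offcut 100 x 25 x 4 mm, leave alone.
- glasses: Safety glasses, 45 mm high, leave alone.
There are look-alikes about, which are no part of the job. What is shaped like the upper_strip but green or turquoise is not meant.

How it is judged (in metres and radians):
On the way, in this order (a step that is already met when the one before it is completed fails the run):
1. clamp shut on the strips while the carriage is still at the loading end (value of joint clamp_handle below 0.08 rad and contact force between clamp_bar and upper_strip above 1 N and value of joint carriage below 0.01 m), for 0.2 s.
2. carriage held by its knob with the ball dropped in the notch (y of ball in the frame of notch between -0.0015 and 0.0015 m and z of ball in the frame of notch below 0.0034 m and contact force between the fingers and pull_knob above 3 N and value of joint clamp_handle below 0.08 rad and contact force between clamp_bar and upper_strip above 1 N), for 0.3 s.
At the end, for the whole second after the job is handed in: Fingers hold the knob (over 3 N); the carriage stands still (under 5 mm/s), ball dropped in the notch, within 1.5 mm of its middle and under 3.4 mm above the bar; clamp handle flat (under 0.08 rad), bar pressing over 1 N; strips flat in the nest (3 mm sideways, 4 mm lengthwise, 0.04 rad) (all of step 2 and velocity of joint carriage between -0.005 and 0.005 m/s and x of lower_strip in the frame of nest between -0.003 and 0.003 m and y of lower_strip in the frame of nest between -0.004 and 0.004 m and z of each of lower_strip, upper_strip in the frame of nest below 0.006 m and angle between the y axis of each of lower_strip, upper_strip and the y axis of nest, either way round below 0.04 rad and x of upper_strip in the frame of nest between -0.003 and 0.003 m and y of upper_strip in the frame of nest between -0.004 and 0.004 m); the arm keeps its last pose, push and grip.
It fails at once if a bystander on the bench is moved by more than 25 mm (distance of any of wire_brush, hammer, spanner, tip_tin, try_square, offcut, glasses from where it was at the start of the episode above 0.025 m).
It fails at once if a strip slips out of the nest (distance between any of lower_strip, upper_strip and nest above 0.012 m).
It also fails if it takes over 61 s, if anything falls off the work surface, if the arm or the gripper's body presses on something with over 40 N, if the wrist force passes 120 N, or if a joint passes its speed limit or range.

ROBOT

A 6-joint arm with a two-finger parallel gripper is mounted at the origin on the work surface. World frame = base frame: x ahead of the robot, y to its left, z up, the work surface at z = 0. Lengths are in m, angles in degrees, forces in N, time in s.
With the tool pointing down it reaches from about 0.3 to 0.75 m from the base axis. Payload 8.5 kg.
Tool frame: the origin (TCP) lies at the very end of the fingers, on their centre line; the grasp point (between the pads) lies 19 mm behind it; z points along the fingers, y is the line along which they close (so a half turn about z gives the same grasp; the last joint's range is limited). The gripper opens to 85 mm and grips with 20 to 120 N. Pads are 22 mm wide; open, the fingers measure 114 mm over their backs; the gripper's body (76 mm by 85 mm) begins 54 mm behind the grasp point. The pads swing forward as they close: fully open they stand 13 mm farther back than shut.
Start: joints at [-85.044, 21.807, 74.336, -0, 83.858, -12.336], TCP at [0.163, -0.525, 0.231] pointing down, gripper open.
Joint ranges: [-178.18, 178.18], [-50.72, 133.34], [12.68, 142.11], [-81.47, 261.47], [9.98, 163.14], [-165.26, 165.26]. Speed limits (degrees/s): [136.94, 136.94, 180, 180, 180, 180].

INTERFACE

Orientations are given as a 3x3 rotation matrix whose columns are the frame's x, y, z axes.
In Python, from rig import env gives the robot as it stands.
- The arm moves only by the tool move_arm, never from a script. Its argument "plan" is a list of rows, each a list of 7 numbers: the turn, a rotation vector about the tool's x, y, z in degrees, then the shift along the tool's x, y, z in cm, then the gripper command: -1 is shut, 1 is fully open, values between are in proportion. In form: [[ax, ay, az, tx, ty, tz, jaw], ...]. A call has 1 to 5 rows; each row is the pose to reach, as a shift and turn from the pose commanded when the call began, along the tool's axes at that moment; what a row does not reach only later rows make up. A row lasts 1/10 s, in which the tool goes at most 50 mm and 8.59 degrees, less where a joint would pass 70% of its speed; a pose out of reach is approached as far as the arm can. A call with a gripper value outside its range is refused whole. The fingers move at their own pace and stop on an object; "squeeze" is the grip in N (left out, the last holds). Time passes only in rows, so rows that repeat a pose let the fingers close. It gives the time, the measured TCP pose, the force, the opening and the grip force at its end, in the units of the state.
- env.observe(): the state, without advancing time (a new reading comes with each control period).
- env.get_image(name): name is "side" or "top" or "wrist"; returns a dict with "color" (384x512x3 uint8, red, green, blue), "fov_y" (degrees; the focal length in pixels is half the picture's height over the tangent of half this angle, whatever the lens; pixels are square), "cx", "cy" (the principal point, pixels), "R" (3x3) and "t" (3): a world point X has camera coordinates R X + t. Camera axes: x right, y down, z forward; pixel columns grow to the right and rows downward; lengths in m; the calibration is good to about 2 mm. A picture is of the moment at which its call begins. There is no depth.
- env.close_job(): hands the job in; it is judged then, once.
Trained networks look in a picture, given as the dict that the camera call returned (one of the last four; its "shot" number tells which), for a name from the list of things; names that differ only in an ending like _2 or _b are one class to them, and where a whole thing is asked for, a point or a joint stands for the part that bears it (a point fixed in the world has none). Each returns a list of dicts, best first, with "conf" (0 to 1); they miss things now and then, are a little off and sometimes report something else, mostly with a low value. They report only what shows in the picture. A call takes as long as a camera call. They do not tell look-alikes from the thing itself.
- env.outline_of(target, picture): "mask" (384x512 bool, what is visible of it) and "bbox" ([centre column, centre row, width, height] in pixels, round what is visible of it).
- env.tip_of(target, picture): "pixel" ([column, row] in pixels: a listed point, or the origin of a listed thing).
The state is a dict: "time_s": time; "q": joint angles; "qvel": joint speeds; "joint_efforts": joint torques, N m; "position": TCP position; "tool_rot": TCP orientation; "ft_force": force on the tool from outside, world axes, zero at the start; "wrist_torque": the same for the moment, N m; "grip_width": finger opening in m; "gripper_force": force on a finger pad.
Only numpy, scipy, OpenCV 4.12 (cv2) and the standard library are available. Lean on these libraries where they do the work, as an engineer would, in place of code of your own. Each camera call takes 0.05 s, during which the arm holds its last target. There are 200 camera calls.

## Working session

There is one attempt and no reset: what is moved stays moved. The work goes in short steps, Python scripts to look and compute and a tool call to move; the robot and the scene stay as the last step left them, time stands still between calls to the robot, and variables do not carry over. Pictures are saved under pics/ and viewed, at most 10 in all, crops included, and the job is handed in when it is done.

Besides the shell and the picture viewer there is one more tool, called after "Request:" by a JSON object that holds its "fn" and its "kwargs". move_arm: Moves the arm, as the interface text tells. Its arguments: {"type":"object","properties":{"plan":{"type":"array"},"squeeze":{"type":"number"}},"required":["plan"]}

```bash
mkdir -p pics; cat > h.py <<'E'
import numpy as np, cv2
from rig import env
def ray(p,px):
    f=p["color"].shape[0]/2/np.tan(np.radians(p["fov_y"]/2)); R=np.array(p["R"]);t=np.array(p["t"])
    d=R.T@np.array([(px[0]-p["cx"])/f,(px[1]-p["cy"])/f,1]); return -R.T@t,d
def atz(p,px,z):
    c,d=ray(p,px); return c+d*(z-c[2])/d[2]
def tri(obs):
    A=np.zeros((3,3));b=np.zeros(3)
    for p,px in obs:
        c,d=ray(p,px);d=d/np.linalg.norm(d);M=np.eye(3)-np.outer(d,d);A+=M;b+=M@c
    return np.linalg.solve(A,b)
def proj(p,X):
    f=p["color"].shape[0]/2/np.tan(np.radians(p["fov_y"]/2)); c=np.array(p["R"])@X+np.array(p["t"]); return np.array([p["cx"]+f*c[0]/c[2],p["cy"]+f*c[1]/c[2]])
E
python3 - <<'E'
from h import *
P={n:env.get_image(n) for n in("side","top","wrist")}
for n,p in P.items():
    for k in("knob_grip","handle_grip","handle_pivot","ball","notch","nest","fixture","welder","index_bar"):
        r=env.tip_of(k,p); print(n,k,[(np.round(x["pixel"],1).tolist(),round(x["conf"],2)) for x in r[:2]])
im=np.vstack([P["side"]["color"],P["top"]["color"]]);im=cv2.resize(im,(400,600),interpolation=3) if 0 else im
for n in P: cv2.imwrite(f"pics/{n}0.png",cv2.resize(P[n]["color"],(800,600))[:,:,::-1])
s=env.observe();print(s["tool_rot"],s["ft_force"])
for n in P: print(n,P[n]["R"],P[n]["t"])
E
```

```text
side knob_grip [([265.9, 178.4], 0.54)]
side handle_grip [([270.5, 141.9], 0.72)]
side handle_pivot [([266.3, 168.0], 0.57)]
side ball [([222.6, 189.7], 0.67), ([247.7, 157.1], 0.31)]
side notch [([239.6, 188.2], 0.61)]
side nest [([241.7, 190.4], 0.57)]
side fixture [([243.6, 201.9], 0.64), ([239.6, 191.6], 0.2)]
side welder [([191.9, 233.6], 0.71), ([261.9, 172.0], 0.56)]
side index_bar [([232.0, 195.5], 0.76)]
top knob_grip [([288.4, 194.8], 0.54)]
top handle_grip [([325.6, 177.4], 0.65)]
top handle_pivot [([302.0, 176.7], 0.76)]
top ball []
top notch [([251.1, 151.5], 0.83)]
top nest [([261.8, 174.1], 0.87)]
top fixture [([262.0, 179.5], 0.6)]
top welder [([189.3, 156.8], 0.8), ([290.7, 196.0], 0.73)]
top index_bar [([252.3, 149.6], 0.23)]
wrist knob_grip []
wrist handle_grip []
wrist handle_pivot []
wrist ball []
wrist notch []
wrist nest []
wrist fixture []
wrist welder []
wrist index_bar []
[[ 9.54792895e-01  2.97271807e-01  1.98314699e-05]
 [ 2.97271807e-01 -9.54792895e-01 -3.34922740e-05]
 [ 8.97863774e-06  3.78735221e-05 -9.99999999e-01]] [0.26355432 0.00599077 0.13928699]
side [[-0.85803856 -0.51354741  0.00623613]
 [-0.35366362  0.58201178 -0.73224609]
 [ 0.37241358 -0.63050087 -0.68101158]] [0.39064695 0.25965651 1.1477058 ]
top [[ 0.0128513  -0.99991092  0.00360638]
 [-0.9957034  -0.01312783 -0.09166455]
 [ 0.09170373 -0.00241287 -0.99578341]] [-0.04714807  0.49245746  1.19686924]
wrist [[ 2.97255832e-01 -9.54797497e-01 -8.42231553e-04]
 [-9.09353502e-01 -2.83376492e-01  3.04588202e-01]
 [-2.91058721e-01 -8.97747331e-02 -9.52483763e-01]] [-0.55007372 -0.03947914  0.38007084]
```

View pics/top0.png

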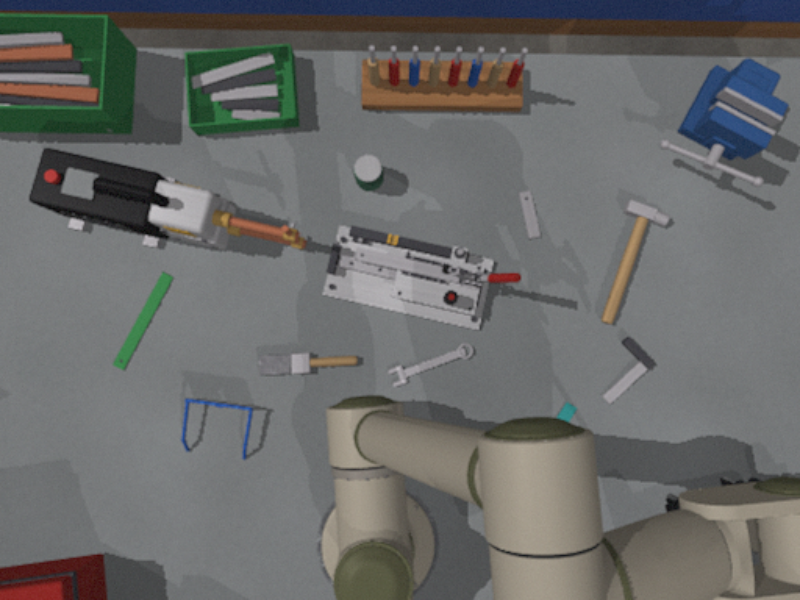

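View pics/side0.png

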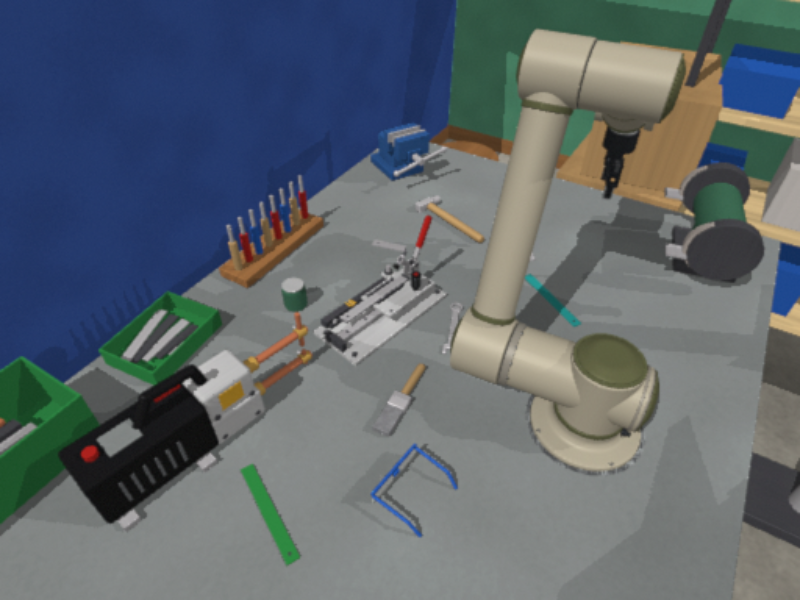

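```bash
python3 - <<'E'
from h import *
P={n:env.get_image(n) for n in("side","top")}
T={}
for k in("knob_grip","handle_grip","handle_pivot","notch","nest"):
    o=[(p,env.tip_of(k,p)[0]["pixel"]) for p in P.values()]
    X=tri(o);T[k]=X;print(k,X.round(4),[np.round(proj(p,X)-np.array(q),1).tolist() for p,q in o])
zs=dict(knob_grip=.078,handle_pivot=.082,notch=.032,nest=.048,fixture=0.)
for k,z in zs.items():
    for p in P.values(): print(k,[atz(p,r["pixel"],z).round(4)[:2].tolist() for r in env.tip_of(k,p)[:1]])
E
```

```text
knob_grip [ 0.4859 -0.1385  0.0804] [[2.3, 0.2], [-1.3, -2.7]]
handle_grip [ 0.5174 -0.2282  0.184 ] [[0.3, 0.0], [-0.2, -0.3]]
handle_pivot [ 0.5244 -0.1844  0.0861] [[0.1, 0.0], [-0.0, -0.1]]
notch [ 0.5011 -0.0487  0.313 ] [[-17.5, -4.7], [8.2, 23.4]]
nest [ 0.55   -0.0368  0.0693] [[-1.3, -0.2], [0.7, 1.5]]
knob_grip [[0.4955, -0.1371]]
knob_grip [[0.4779, -0.1428]]
handle_pivot [[0.5271, -0.1888]]
handle_pivot [[0.5247, -0.185]]
notch [[0.626, -0.4105]]
notch [[0.6127, -0.0248]]
nest [[0.558, -0.0576]]
nest [[0.5577, -0.0345]]
fixture [[0.5364, -0.0447]]
fixture [[0.534, -0.0531]]
```

The top view shows the fixture centred near (410,278) in the 800 px picture. The knob is at (451,297), the raised red handle at about (505,278) and the yellow notch marks at (393,239). The rail runs left and slightly up to the welder electrodes at (295,235). The side view agrees, with the handle up at (423,235). I'll bring the wrist camera over the fixture.

Request:
{"fn": "move_arm", "kwargs": {"plan": [[0,0,-8,4.2,-2.5,-0.7,1],[0,0,-16,8.4,-5,-1.4,1],[0,0,-24,12.6,-7.5,-2.1,1],[0,0,-32,16.8,-10,-2.8,1],[0,0,-40,21,-12.5,-3.5,1]]}}

```text
time_s: 3.1
position: [0.3278, -0.3418, 0.2668]
tool_rot: [[0.536, 0.844, 0.0], [0.844, -0.536, -0.0], [-0.0, 0.0, -1.0]]
ft_force: [0.4, -0.8, 0.1]
grip_width: 0.0854
gripper_force: 0.0
```

```bash
cat >> h.py <<'E'
from scipy.spatial.transform import Rotation as Ro
def down(yaw):
    a=np.radians(yaw);c,s=np.cos(a),np.sin(a)
    return np.array([[c,s,0],[s,-c,0],[0,0,-1.]])
def goal(pos,yaw,label=""):
    s=env.observe();R=np.array(s["tool_rot"]).reshape(3,3)
    sh=R.T@(np.array(pos)-np.array(s["position"]))*100
    rv=np.degrees(Ro.from_matrix(R.T@down(yaw)).as_rotvec())
    print(label,"rv",rv.round(2),"shift cm",sh.round(2),"pos",np.round(s["position"],4),"t",round(s["time_s"],2),"q",np.round(s["q"],1))
E
python3 -c "
from h import *
goal([.52,-.13,.30],77)"
```

```text
rv [ 2.00e-02  1.00e-02 -1.94e+01] shift cm [28.18  4.88 -3.32] pos [ 0.3278 -0.3418  0.2668] t 3.1 q [-60.6  12.6  81.9   0.   85.5 -28.2]
```

Request:
{"fn": "move_arm", "kwargs": {"plan": [[0,0,-4,4.7,0.8,-0.5,1],[0,0,-8,9.4,1.6,-1,1],[0,0,-12,14,2.4,-1.6,1],[0,0,-16,18.8,3.2,-2.2,1],[0,0,-19.4,23.5,4,-2.8,1]]}}

```text
time_s: 3.6
position: [0.4885, -0.1654, 0.2948]
tool_rot: [[0.227, 0.974, 0.0], [0.974, -0.227, -0.0], [-0.0, 0.0, -1.0]]
ft_force: [0.4, -0.9, 0.8]
grip_width: 0.0856
gripper_force: 0.0
```

```bash
python3 - <<'E'
from h import *
w=env.get_image("wrist")
T={}
zs=dict(knob_grip=.078,handle_pivot=.082,notch=.032,nest=.048,fixture=0.,ball=.036,index_bar=0.012,welder=0,upper_strip=.051)
for k in list(zs)+["handle_grip"]:
    r=env.tip_of(k,w)[:2]
    print(k,[(np.round(x["pixel"],1).tolist(),round(x["conf"],2),atz(w,x["pixel"],zs.get(k,.175)).round(4)[:2].tolist()) for x in r])
for k in("upper_strip","index_bar","fixture","handle_grip"):
    r=env.outline_of(k,w)
    if r:
        pts=np.argwhere(r[0]["mask"])[:,::-1].astype(float); z={"upper_strip":.054,"index_bar":.032,"fixture":.012}.get(k,.1)
        W=np.array([atz(w,q,z)[:2] for q in pts])*1000
        print(k,r[0]["conf"],cv2.minAreaRect(W.astype(np.float32)))
cv2.imwrite("pics/w1.png",cv2.resize(w["color"],(800,600))[:,:,::-1])
E
```

```text
knob_grip [([252.5, 134.7], 0.23, [0.4916, -0.133])]
handle_pivot [([291.8, 169.9], 0.75, [0.5293, -0.1858])]
notch [([268.7, 63.7], 0.68, [0.5305, -0.0561]), ([327.8, 16.1], 0.6, [0.612, -0.0203])]
nest [([292.1, 52.7], 0.77, [0.5597, -0.0519]), ([329.2, 19.0], 0.48, [0.609, -0.0263])]
fixture [([273.3, 67.2], 0.56, [0.5376, -0.0593]), ([293.3, 51.7], 0.52, [0.5681, -0.0464])]
ball []
index_bar [([327.0, 49.5], 0.71, [0.6102, -0.0551])]
welder [([162.0, 131.1], 0.31, [0.3603, -0.1071])]
upper_strip [([113.1, 285.6], 0.88, [0.2282, -0.3114]), ([250.8, 351.6], 0.74, [0.4044, -0.4857])]
handle_grip [([300.5, 236.8], 0.86, [0.5186, -0.2293])]
upper_strip 0.85 ((228.48516845703125, -304.85198974609375), (24.375370025634766, 189.2991485595703), 57.281917572021484)
index_bar 0.58 ((597.7388916015625, -89.4588394165039), (176.07891845703125, 24.995195388793945), 78.44947814941406)
fixture 0.74 ((521.0711059570312, -173.418212890625), (388.55316162109375, 164.29534912109375), 78.26565551757812)
handle_grip 0.89 ((524.1710205078125, -246.37750244140625), (136.4958953857422, 24.531078338623047), 87.17141723632812)
```

View pics/w1.png

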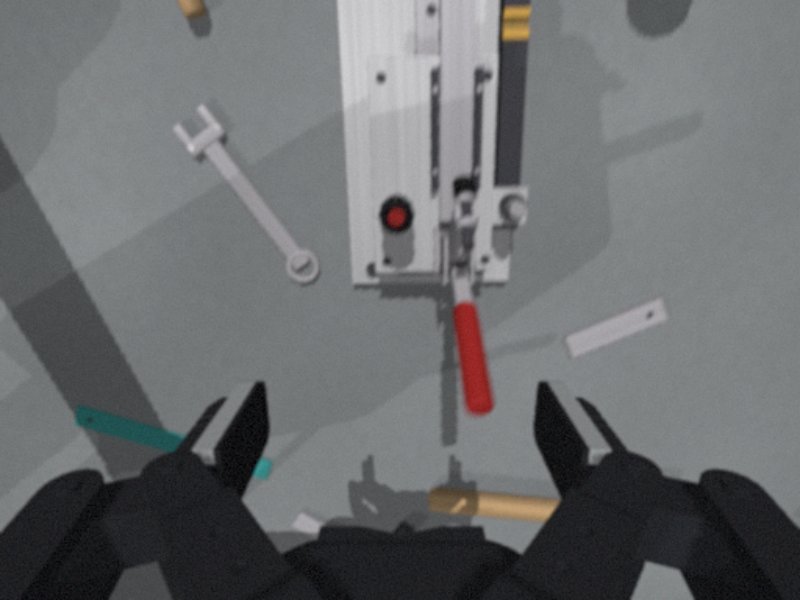

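The wrist picture shows the red handle from (463,305) to (480,412), the knob at (397,213) and the yellow notch marks at (515,22). The rail's yaw is about -11.65°. I'll pinch the handle from above next.

```bash
cat >> h.py <<'E'
A=78.35
def fx(u,v,z):
    a=np.radians(A);U=np.array([np.cos(a),np.sin(a),0]);V=np.array([np.sin(a),-np.cos(a),0]);return u*U+v*V+[0,0,z]
def fuv(p): a=np.radians(A);U=np.array([np.cos(a),np.sin(a)]);V=np.array([np.sin(a),-np.cos(a)]);return p[:2]@U,p[:2]@V
E
python3 - <<'E'
from h import *
goal(fx(-.1177,.5535,.153),A)
P=[env.get_image(n) for n in("side","top","wrist")]
for k in("handle_grip","handle_pivot","knob_grip"):
    o=[(p,env.tip_of(k,p)[0]["pixel"]) for p in P if env.tip_of(k,p)]
    X=tri(o);print(k,len(o),X.round(4),np.round(fuv(X),4))
E
```

```text
rv [-0.   -0.   -1.69] shift cm [-5.08  4.39 14.13] pos [ 0.4873 -0.1675  0.2943] t 4.35 q [-32.1  16.1  72.6   0.   91.4 -18.8]
handle_grip 3 [ 0.4904 -0.0838  0.3414] [0.017  0.4972]
handle_pivot 3 [ 0.521  -0.1802  0.1012] [-0.0713  0.5466]
knob_grip 3 [ 0.4875 -0.1432  0.0619] [-0.0418  0.5064]
```

Request:
{"fn": "move_arm", "kwargs": {"plan": [[0,0,-1.7,-4,3.3,0,1],[0,0,-1.7,-5.1,4.4,2,1],[0,0,-1.7,-5.1,4.4,5,1],[0,0,-1.7,-5.1,4.4,5,1],[0,0,-1.7,-5.1,4.4,5,1]]}}

```text
time_s: 5.9
position: [0.5186, -0.2269, 0.245]
tool_rot: [[0.201, 0.98, -0.0], [0.98, -0.201, 0.0], [0.0, -0.0, -1.0]]
ft_force: [0.2, -0.2, 0.3]
grip_width: 0.0854
gripper_force: 0.0
```

```bash
python3 - <<'E'
from h import *
goal(fx(-.1177,.5535,.153),A)
w=env.get_image("wrist")
r=env.tip_of("handle_grip",w);print(r)
for z in (.165,.175,.185):print(fuv(atz(w,r[0]["pixel"],z)))
r=env.tip_of("handle_pivot",w);print([(x["conf"],fuv(atz(w,x["pixel"],.082))) for x in r])
r=env.tip_of("knob_grip",w);print([(x["conf"],fuv(atz(w,x["pixel"],.078))) for x in r])
cv2.imwrite("pics/w2.png",cv2.resize(w["color"],(800,600))[:,:,::-1])
E
```

```text
rv [-0.01 -0.01  0.05] shift cm [-0.02 -0.02  9.2 ] pos [ 0.5186 -0.2269  0.245 ] t 5.9 q [-35.6  22.9  70.3   0.   86.8 -24. ]
[{'pixel': [260.1, 201.2], 'conf': 0.95}]
(np.float64(-0.12093530295607394), np.float64(0.5569605697269918))
(np.float64(-0.11729344393552255), np.float64(0.5568274656648912))
(np.float64(-0.11365158491497115), np.float64(0.5566943616027904))
[(0.63, (np.float64(-0.07603389570810802), np.float64(0.5574108000322578)))]
[(0.65, (np.float64(-0.03448447960613559), np.float64(0.5074404425991047)))]
```

View pics/w2.png

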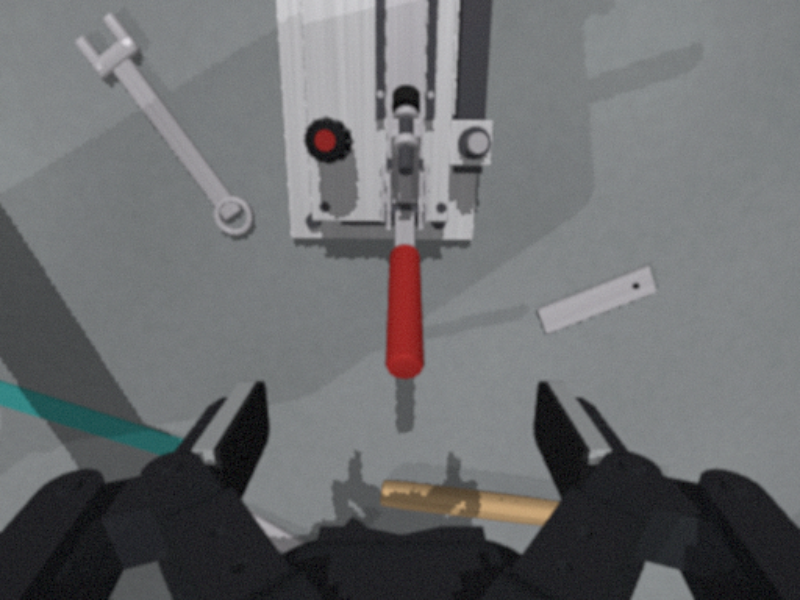

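The handle, at column 405, sits between the fingers, whose midpoint is column 401. I'll descend and pinch it.

Request:
{"fn": "move_arm", "kwargs": {"plan": [[0,0,0,0,0.2,4,1],[0,0,0,0,0.2,8,1],[0,0,0,0,0.2,9.2,1],[0,0,0,0,0.2,9.2,0.2],[0,0,0,0,0.2,9.2,-0.3]], "squeeze": 35}}

```text
time_s: 6.6
position: [0.5214, -0.2279, 0.1543]
tool_rot: [[0.201, 0.98, 0.003], [0.98, -0.201, -0.002], [-0.001, 0.003, -1.0]]
ft_force: [-0.1, -0.3, -0.2]
grip_width: 0.0589
gripper_force: 0.0
```

Request:
{"fn": "move_arm", "kwargs": {"plan": [[0,0,0,0,0,0,-1],[0,0,0,0,0,0,-1],[0,0,0,0,0,0,-1],[0,0,0,0,0,0,-1],[0,0,0,0,0,0,-1]], "squeeze": 35}}

```text
time_s: 7.1
position: [0.5203, -0.2275, 0.1535]
tool_rot: [[0.201, 0.98, 0.0], [0.98, -0.201, -0.001], [-0.001, 0.0, -1.0]]
ft_force: [-4.5, -0.1, 5.9]
grip_width: 0.0171
gripper_force: 34.0
```

```bash
python3 - <<'E'
from h import *
s=env.observe();p=np.array(s["position"]);u,v=fuv(p);print(u,v,p[2],s["ft_force"],s["grip_width"],s["gripper_force"])
u0,z0=-.0755,.082
gu,gz=u-u0,p[2]+.019-z0
a=np.arctan2(gz,-gu);r=np.hypot(gu,gz);print("a,r",a,r)
for b in np.linspace(a,0,13)[1:]: print(round(b,3),"tx",round(100*(-r*np.cos(b)-gu),2),"tz",round(-100*(r*np.sin(b)-gz),2))
E
```

```text
-0.11778332622230883 0.555489045687492 0.1534560408880828 [-4.50911761 -0.14021524  5.94145595] 0.01709026053804536 33.96229147911072
a,r 1.133529288180167 0.09985076369046304
1.039 tx -0.83 tz 0.44
0.945 tx -1.62 tz 0.96
0.85 tx -2.36 tz 1.54
0.756 tx -3.04 tz 2.2
0.661 tx -3.65 tz 2.91
0.567 tx -4.2 tz 3.68
0.472 tx -4.66 tz 4.5
0.378 tx -5.05 tz 5.36
0.283 tx -5.36 tz 6.25
0.189 tx -5.58 tz 7.17
0.094 tx -5.71 tz 8.1
0.0 tx -5.76 tz 9.05
```

Request:
{"fn": "move_arm", "kwargs": {"plan": [[0,0,0,-0.8,0,0.4,-1],[0,0,0,-1.6,0,0.95,-1],[0,0,0,-2.35,0,1.55,-1],[0,0,0,-3.05,0,2.2,-1],[0,0,0,-3.65,0,2.9,-1]]}}

```text
time_s: 7.6
position: [0.5127, -0.2634, 0.1245]
tool_rot: [[0.202, 0.979, -0.0], [0.979, -0.202, -0.0], [-0.0, -0.0, -1.0]]
ft_force: [-5.3, 2.0, 7.9]
grip_width: 0.017
gripper_force: 33.9
```

Request:
{"fn": "move_arm", "kwargs": {"plan": [[0,0,0,-0.55,0,0.8,-1],[0,0,0,-1,0,1.6,-1],[0,0,0,-1.4,0,2.45,-1],[0,0,0,-1.7,0,3.35,-1],[0,0,0,-1.95,0,4.25,-1]]}}

```text
time_s: 8.1
position: [0.5085, -0.2825, 0.0815]
tool_rot: [[0.202, 0.979, -0.001], [0.979, -0.202, -0.0], [-0.0, -0.001, -1.0]]
ft_force: [-4.9, 2.0, 6.9]
grip_width: 0.017
gripper_force: 33.9
```

```bash
python3 - <<'E'
from h import *
s=env.observe();p=np.array(s["position"]);u,v=fuv(p);print(u,v,p[2],s["ft_force"],s["grip_width"],s["gripper_force"],s["tool_rot"])
print(np.arctan2(p[2]+.019-.082,-(u+.0755)))
E
```

```text
-0.17402390493393793 0.5551021247775424 0.08145861289528002 [-4.90565326  1.98365089  6.8993319 ] 0.017001944649921382 33.94980311393738 [[ 2.01664281e-01  9.79454189e-01 -1.00420988e-03]
 [ 9.79454651e-01 -2.01664502e-01 -1.22654178e-04]
 [-3.22647635e-04 -9.58843074e-04 -9.99999488e-01]]
0.18520460249551393
```

Request:
{"fn": "move_arm", "kwargs": {"plan": [[0,0,0,-0.1,0,0.7,-1],[0,0,0,-0.15,0,1.3,-1],[0,0,0,-0.15,0,1.7,-1],[0,0,0,-0.15,0,1.95,-1],[0,0,0,-0.15,0,2.1,-1]], "squeeze": 60}}

```text
time_s: 8.6
position: [0.5083, -0.2838, 0.0607]
tool_rot: [[0.202, 0.979, -0.001], [0.979, -0.202, 0.0], [-0.0, -0.001, -1.0]]
ft_force: [-6.8, 2.0, 9.3]
grip_width: 0.0166
gripper_force: 59.1
```

Request:
{"fn": "move_arm", "kwargs": {"plan": [[0,0,0,0,0,0.1,-1],[0,0,0,0,0,0.15,-1],[0,0,0,0,0,0.15,-1]]}}

```text
time_s: 8.9
position: [0.5083, -0.2838, 0.0598]
tool_rot: [[0.201, 0.979, -0.001], [0.979, -0.201, -0.0], [-0.0, -0.001, -1.0]]
ft_force: [-6.5, 2.0, 10.5]
grip_width: 0.0161
gripper_force: 59.5
```

Request:
{"fn": "move_arm", "kwargs": {"plan": [[0,0,0,0,0,0.15,-1],[0,0,0,0,0,0.3,-1],[0,0,0,0,0,0.3,-1]], "squeeze": 90}}

```text
time_s: 9.2
position: [0.5084, -0.2839, 0.0581]
tool_rot: [[0.201, 0.98, -0.0], [0.98, -0.201, -0.001], [-0.001, 0.0, -1.0]]
ft_force: [-9.9, 3.0, 22.1]
grip_width: 0.0156
gripper_force: 88.3
```

Request:
{"fn": "move_arm", "kwargs": {"plan": [[0,0,0,0,0,0.15,-1],[0,0,0,0,0,0.3,-1],[0,0,0,0,0,0.3,-1]]}}

```text
time_s: 9.5
position: [0.5086, -0.2844, 0.0575]
tool_rot: [[0.201, 0.98, 0.001], [0.98, -0.201, -0.003], [-0.003, 0.002, -1.0]]
ft_force: [-16.5, 5.2, 41.5]
grip_width: 0.0153
gripper_force: 90.2
```

```bash
python3 - <<'E'
from h import *
s=env.observe();print(s["ft_force"],s["position"],s["time_s"])
w=env.get_image("wrist");b=env.get_image("side")
cv2.imwrite("pics/w3.png",np.hstack([cv2.resize(w["color"],(400,300)),cv2.resize(b["color"][90:240,180:380],(400,300),interpolation=2)])[:,:,::-1])
E
```

```text
[-16.54218365   5.2410982   41.49173856] [ 0.5085589  -0.28441362  0.05751961] 9.5
```

View pics/w3.png

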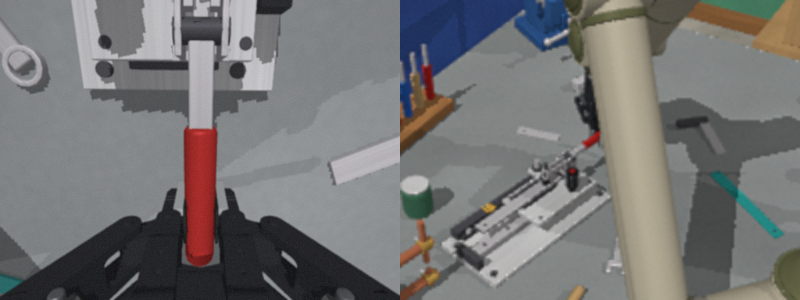

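The handle is flat and against its stop, with the force up to 41 N. I'll ease off, open and rise.

Request:
{"fn": "move_arm", "kwargs": {"plan": [[0,0,0,0,0,-0.3,-1],[0,0,0,0,0,-0.3,-0.4],[0,0,0,0,0,-0.3,0.5],[0,0,0,0,0,-0.3,1],[0,0,0,0,0,-0.3,1]]}}

```text
time_s: 10.1
position: [0.509, -0.2837, 0.055]
tool_rot: [[0.201, 0.98, -0.0], [0.98, -0.201, 0.0], [0.0, -0.0, -1.0]]
ft_force: [-0.8, 0.5, 0.7]
grip_width: 0.0681
gripper_force: 0.0
```

Request:
{"fn": "move_arm", "kwargs": {"plan": [[0,0,0,0,0,0,1],[0,0,0,0,0,-3,1],[0,0,0,0,0,-8,1],[0,0,0,0,0,-13,1],[0,0,0,0,0,-16,1]]}}

```text
time_s: 10.6
position: [0.5095, -0.284, 0.2192]
tool_rot: [[0.201, 0.98, 0.004], [0.98, -0.201, -0.003], [-0.002, 0.004, -1.0]]
ft_force: [-0.0, -0.3, 1.4]
grip_width: 0.0855
gripper_force: 0.0
```

```bash
python3 - <<'E'
from h import *
w=env.get_image("wrist")
for k,z in dict(knob_grip=.078,handle_pivot=.082,handle_grip=.082,ball=.036).items(): print(k,[(round(x["conf"],2),np.round(fuv(atz(w,x["pixel"],z)),4)) for x in env.tip_of(k,w)[:2]])
goal(fx(-.038,.5065,.20),A-90)
cv2.imwrite("pics/w4.png",cv2.resize(w["color"],(800,600))[:,:,::-1])
E
```

```text
knob_grip [(0.79, array([-0.0346,  0.5072]))]
handle_pivot [(0.71, array([-0.0782,  0.5583])), (0.28, array([-0.0479,  0.4164]))]
handle_grip [(0.82, array([-0.1768,  0.5542])), (0.2, array([-0.0405,  0.5163]))]
ball [(0.61, array([-0.0233,  0.5002]))]
 rv [-1.300e-01  4.000e-02  9.004e+01] shift cm [13.69 -4.87  1.43] pos [ 0.5086 -0.2834  0.2141] t 10.85 q [-40.8  25.8  70.7   0.   83.6 -29.2]
```

View pics/w4.png

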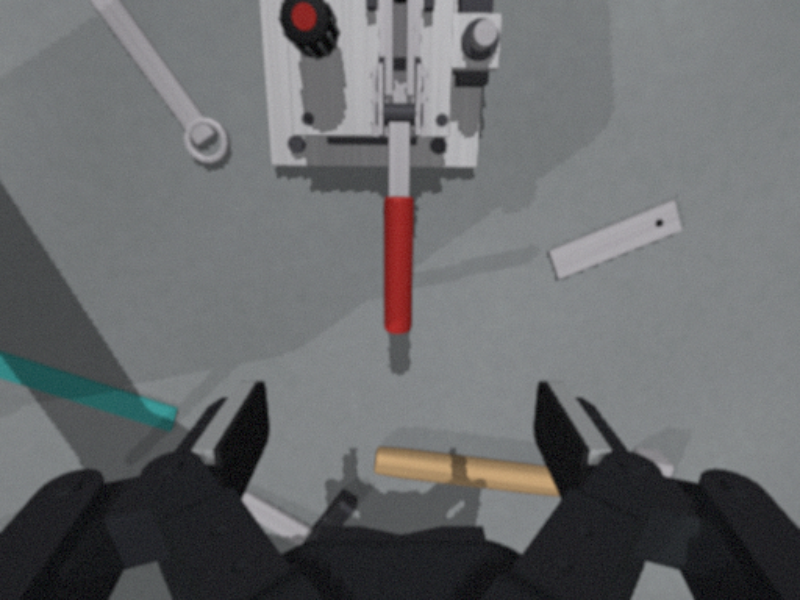

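The handle lies flat, from (398,200) to (398,330), and the knob is at (304,16). I'll turn 90° over the knob.

Request:
{"fn": "move_arm", "kwargs": {"plan": [[0,0,8,3.5,-1.2,0,1],[0,0,16,7,-2.4,0,1],[0,0,24,10.5,-3.6,0,1],[0,0,32,14,-4.8,0,1],[0,0,40,14,-4.8,0,1]]}}

```text
time_s: 11.35
position: [0.4888, -0.133, 0.214]
tool_rot: [[0.785, 0.619, -0.003], [0.619, -0.785, 0.003], [-0.001, -0.004, -1.0]]
ft_force: [0.3, -0.5, 0.6]
grip_width: 0.0853
gripper_force: 0.0
```

Request:
{"fn": "move_arm", "kwargs": {"plan": [[0,0,8,0,0,0,1],[0,0,16,0,0,0,1],[0,0,24,0,0,0,1],[0,0,32,0,0,0,1],[0,0,40,0,0,0,1]]}}

```text
time_s: 11.85
position: [0.4895, -0.1366, 0.2135]
tool_rot: [[0.999, -0.034, -0.003], [-0.034, -0.999, 0.002], [-0.003, -0.002, -1.0]]
ft_force: [0.5, 0.1, -0.0]
grip_width: 0.0854
gripper_force: 0.0
```

Request:
{"fn": "move_arm", "kwargs": {"plan": [[0,0,8,0,0,0,1],[0,0,10,0,0,0,1],[0,0,10,0,0,0,1]]}}

```text
time_s: 12.15
position: [0.4896, -0.1367, 0.2138]
tool_rot: [[0.98, -0.201, -0.003], [-0.201, -0.98, 0.002], [-0.003, -0.001, -1.0]]
ft_force: [0.2, 0.9, -0.0]
grip_width: 0.0854
gripper_force: 0.0
```

```bash
python3 - <<'E'
from h import *
w=env.get_image("wrist")
for k,z in dict(knob_grip=.078,handle_grip=.082,handle_pivot=.082,ball=.036,notch=.032).items(): print(k,[(round(x["conf"],2),np.round(fuv(atz(w,x["pixel"],z)),4)) for x in env.tip_of(k,w)[:2]])
goal(fx(-.0346,.507,.059),A-90)
cv2.imwrite("pics/w5.png",cv2.resize(w["color"],(800,600))[:,:,::-1])
E
```

```text
knob_grip [(0.87, array([-0.0349,  0.5089]))]
handle_grip [(0.68, array([-0.181 ,  0.5547]))]
handle_pivot [(0.87, array([-0.0838,  0.5565]))]
ball []
notch [(0.97, array([0.1046, 0.6025]))]
 rv [-0.01  0.03  0.07] shift cm [-0.05 -0.05 15.61] pos [ 0.49   -0.1369  0.2151] t 12.45 q [-29.   18.4  82.4   0.   79.2  72.6]
```

View pics/w5.png

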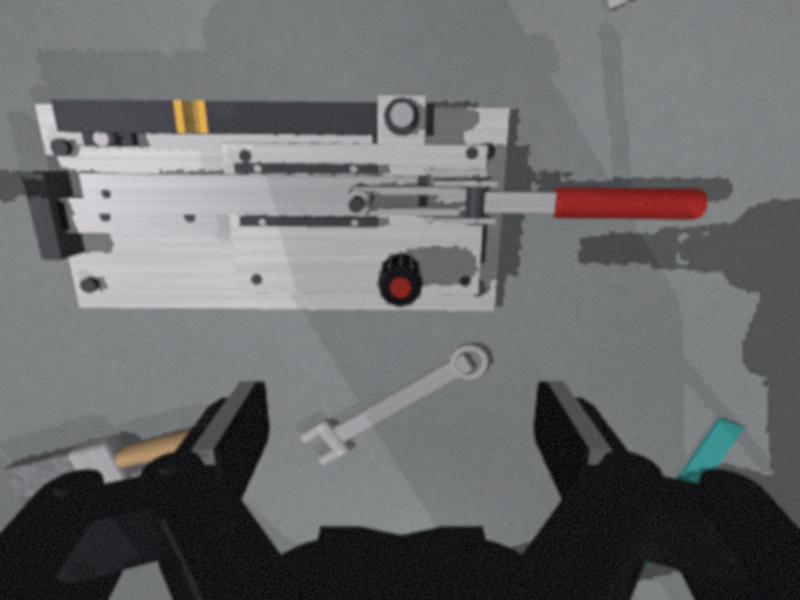

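The knob, at (400,280), is centred between the fingers. The notch, at (191,116), is about 0.139 m of travel ahead. I'll descend and grip.

Request:
{"fn": "move_arm", "kwargs": {"plan": [[0,0,0,0,0,5,1],[0,0,0,0,0,9,1],[0,0,0,0.1,0,12,1],[0,0,0,0.1,0,14,1],[0,0,0,0.1,0,15.6,1]]}}

```text
time_s: 12.95
position: [0.4907, -0.1369, 0.0579]
tool_rot: [[0.98, -0.201, -0.001], [-0.201, -0.98, 0.001], [-0.001, -0.0, -1.0]]
ft_force: [0.1, -0.2, 0.7]
grip_width: 0.0853
gripper_force: 0.0
```

Request:
{"fn": "move_arm", "kwargs": {"plan": [[0,0,0,0,0,0,0.2],[0,0,0,0,0,0,-0.4],[0,0,0,0,0,0,-1],[0,0,0,0,0,0,-1],[0,0,0,0,0,0,-1]], "squeeze": 40}}

```text
time_s: 13.45
position: [0.4916, -0.1363, 0.0604]
tool_rot: [[0.979, -0.201, 0.002], [-0.201, -0.979, 0.001], [0.002, -0.001, -1.0]]
ft_force: [1.2, 5.3, 5.9]
grip_width: 0.0248
gripper_force: 39.4
```

Request:
{"fn": "move_arm", "kwargs": {"plan": [[0,0,0,0,0,0,-1],[0,0,0,0,0,0,-1],[0,0,0,0,0,0,-1]], "squeeze": 60}}

```text
time_s: 13.75
position: [0.4916, -0.1363, 0.0605]
tool_rot: [[0.98, -0.201, 0.002], [-0.201, -0.98, 0.001], [0.002, -0.001, -1.0]]
ft_force: [1.7, 6.4, 6.6]
grip_width: 0.025
gripper_force: 58.4
```

```bash
python3 - <<'E'
from h import *
s=env.observe();print(fuv(np.array(s["position"])),s["ft_force"],s["gripper_force"],s["wrist_torque"],s["tool_rot"])
goal(fx(.10,.5085,.059),A-90)
w=env.get_image("wrist")
for k,z in dict(handle_grip=.082,handle_pivot=.082,ball=.036,notch=.032).items(): print(k,[(round(x["conf"],2),np.round(fuv(atz(w,x["pixel"],z)),4)) for x in env.tip_of(k,w)[:2]])
E
```

```text
(np.float64(-0.03422525022107976), np.float64(0.5090279722143812)) [1.70531941 6.36733292 6.58440206] 58.35604012012482 [ 1.03762459 -0.14786555 -0.01405936] [[ 9.79506979e-01 -2.01398821e-01  2.14327572e-03]
 [-2.01400997e-01 -9.79508506e-01  8.51276387e-04]
 [ 1.92791074e-03 -1.26548903e-03 -9.99997341e-01]]
 rv [-0.07 -0.11  0.03] shift cm [ -0.05 -13.42   0.16] pos [ 0.4916 -0.1363  0.0605] t 13.75 q [-28.9  29.2  94.7   0.1  56.1  72.7]
handle_grip []
handle_pivot [(0.62, array([-0.0799,  0.5563]))]
ball []
notch [(0.19, array([-0.0299,  0.4065]))]
```

Request:
{"fn": "move_arm", "kwargs": {"plan": [[0,0,0,0,-0.5,0,-1],[0,0,0,0,-1.5,0,-1],[0,0,0,0,-3,0,-1],[0,0,0,0,-4.5,0,-1],[0,0,0,0,-6,0,-1]]}}

```text
time_s: 14.5
position: [0.5039, -0.0796, 0.0605]
tool_rot: [[0.979, -0.202, 0.002], [-0.202, -0.979, -0.003], [0.003, 0.003, -1.0]]
ft_force: [-1.7, -10.2, 3.6]
grip_width: 0.0247
gripper_force: 58.6
```

Request:
{"fn": "move_arm", "kwargs": {"plan": [[0,0,0,0,-1.5,0,-1],[0,0,0,0,-3,0,-1],[0,0,0,0,-4.5,0,-1],[0,0,0,0,-5.5,0,-1],[0,0,0,0,-6,0,-1]]}}

```text
time_s: 15.0
position: [0.5167, -0.0201, 0.0605]
tool_rot: [[0.98, -0.201, 0.004], [-0.201, -0.98, -0.002], [0.004, 0.001, -1.0]]
ft_force: [2.1, -7.0, 2.3]
grip_width: 0.0247
gripper_force: 59.2
```

```bash
python3 - <<'E'
from h import *
s=env.observe();print(fuv(np.array(s["position"])),s["position"][2],s["ft_force"],s["gripper_force"])
for n in("wrist","top","side"):
  w=env.get_image(n)
  for k,z in dict(knob_grip=.078,ball=.036,notch=.032).items(): print(n,k,[(round(x["conf"],2),np.round(fuv(atz(w,x["pixel"],z)),4),np.round(x["pixel"])) for x in env.tip_of(k,w)[:2]])
  if n=="wrist":im=cv2.resize(w["color"],(400,300))
im2=cv2.resize(w["color"][110:260,150:350],(400,300),interpolation=2)
cv2.imwrite("pics/w6.png",np.hstack([im,im2])[:,:,::-1])
E
```

```text
(np.float64(0.0846026420147217), np.float64(0.510075945493986)) 0.06050682038513723 [ 2.07634881 -6.98314234  2.27711359] 59.187530279159546
wrist knob_grip [(0.86, array([0.084 , 0.5092]), array([257., 266.]))]
wrist ball []
wrist notch [(0.87, array([0.1042, 0.606 ]), array([219.,  61.]))]
top knob_grip []
top ball [(0.35, array([0.0564, 0.5369]), array([261., 176.]))]
top notch [(0.84, array([0.1044, 0.62  ]), array([252., 148.])), (0.33, array([0.059 , 0.5415]), array([261., 174.]))]
side knob_grip [(0.52, array([0.2144, 0.5331]), array([215., 209.])), (0.36, array([0.1059, 0.5019]), array([242., 198.]))]
side ball []
side notch [(0.38, array([0.1006, 0.6236]), array([221., 191.]))]
```

View pics/w6.png

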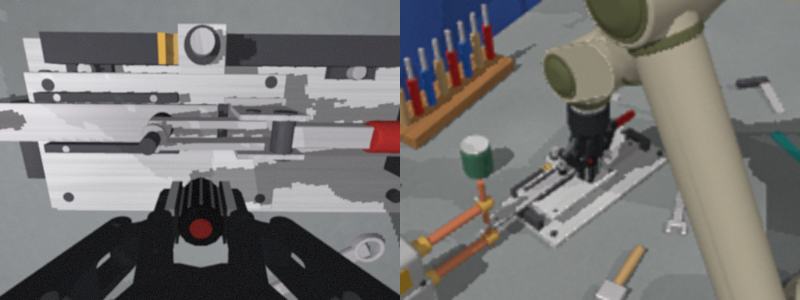

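The ear's centre is at column 202 and the notch at about 171, in the left 400 px picture. That leaves about 19 mm. I'll approach it finely and watch the force.

Request:
{"fn": "move_arm", "kwargs": {"plan": [[0,0,0,0,-0.4,0,-1],[0,0,0,0,-0.8,0,-1],[0,0,0,0,-1.2,0,-1],[0,0,0,0,-1.3,0,-1]]}}

```text
time_s: 16.0
position: [0.5193, -0.0077, 0.0605]
tool_rot: [[0.979, -0.202, 0.004], [-0.202, -0.979, -0.002], [0.004, 0.001, -1.0]]
ft_force: [3.9, -4.1, 6.3]
grip_width: 0.0248
gripper_force: 59.7
```

Request:
{"fn": "move_arm", "kwargs": {"plan": [[0,0,0,0,-0.1,0,-1],[0,0,0,0,-0.2,0,-1]]}}

```text
time_s: 16.2
position: [0.5197, -0.0057, 0.0605]
tool_rot: [[0.979, -0.202, 0.004], [-0.202, -0.979, -0.001], [0.004, 0.0, -1.0]]
ft_force: [4.4, -1.0, 6.1]
grip_width: 0.0244
gripper_force: 59.7
```

Request:
{"fn": "move_arm", "kwargs": {"plan": [[0,0,0,0,-0.1,0,-1],[0,0,0,0,-0.2,0,-1]]}}

```text
time_s: 16.4
position: [0.5203, -0.0032, 0.0605]
tool_rot: [[0.979, -0.202, 0.005], [-0.202, -0.979, -0.0], [0.005, -0.001, -1.0]]
ft_force: [6.5, 3.4, 5.7]
grip_width: 0.0247
gripper_force: 59.7
```

Request:
{"fn": "move_arm", "kwargs": {"plan": [[0,0,0,0,-0.1,0,-1],[0,0,0,0,-0.1,0,-1]]}}

```text
time_s: 16.6
position: [0.5207, -0.0012, 0.0605]
tool_rot: [[0.979, -0.202, 0.005], [-0.202, -0.979, 0.002], [0.005, -0.003, -1.0]]
ft_force: [8.2, 8.9, 4.5]
grip_width: 0.0249
gripper_force: 59.8
```

Request:
{"fn": "move_arm", "kwargs": {"plan": [[0,0,0,0,-0.1,0,-1],[0,0,0,0,-0.1,0,-1]]}}

```text
time_s: 16.8
position: [0.5208, -0.0009, 0.0605]
tool_rot: [[0.979, -0.202, 0.005], [-0.202, -0.979, 0.0], [0.005, -0.001, -1.0]]
ft_force: [6.3, 3.1, 4.9]
grip_width: 0.0245
gripper_force: 59.8
```

Request:
{"fn": "move_arm", "kwargs": {"plan": [[0,0,0,0,-0.1,0,-1],[0,0,0,0,-0.1,0,-1]]}}

```text
time_s: 17.0
position: [0.5208, -0.0006, 0.0605]
tool_rot: [[0.979, -0.201, 0.005], [-0.201, -0.979, -0.001], [0.005, 0.0, -1.0]]
ft_force: [4.9, -0.1, 6.1]
grip_width: 0.0248
gripper_force: 59.8
```

```bash
python3 - <<'E'
from h import *
s=env.observe();print(fuv(np.array(s["position"])),s["position"][2],s["ft_force"],s["gripper_force"],s["wrist_torque"])
w=env.get_image("wrist")
for k,z in dict(knob_grip=.078,ball=.036,notch=.032).items(): print(k,[(round(x["conf"],2),np.round(fuv(atz(w,x["pixel"],z)),4),np.round(x["pixel"])) for x in env.tip_of(k,w)[:2]])
cv2.imwrite("pics/w7.png",cv2.resize(w["color"][0:200,130:396],(798,600),interpolation=2)[:,:,::-1])
E
```

```text
(np.float64(0.10454882049580304), np.float64(0.510212522411354)) 0.060503296313203586 [ 4.90747802 -0.13685704  6.06528705] 59.77185308933258 [ 0.0017328  -0.68098324 -0.01888824]
knob_grip [(0.68, array([0.1044, 0.5099]), array([256., 265.]))]
ball [(0.4, array([0.0668, 0.5487]), array([321., 168.]))]
notch []
```

View pics/w7.png

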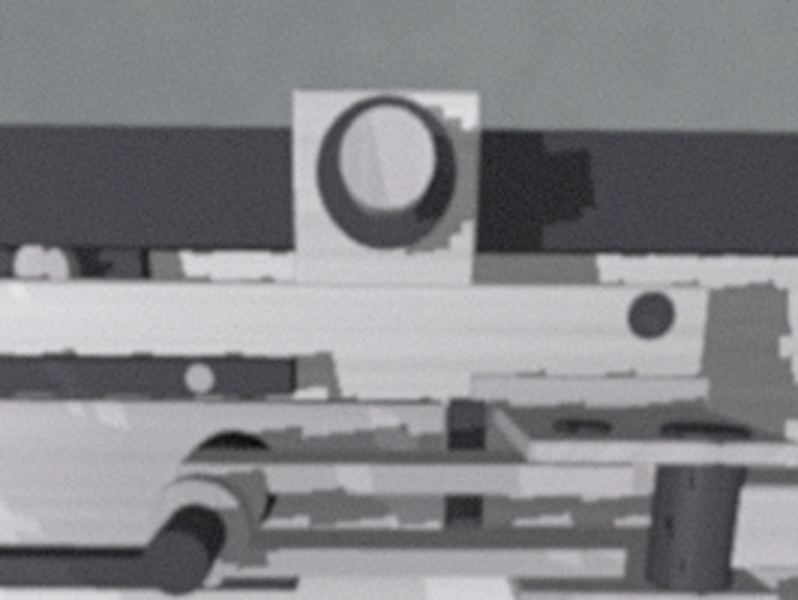

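The ear covers the yellow marks. The carriage now moves only 0.3 mm per 1 mm commanded, and the force has fallen to zero, so the ball is seated. I'll hold to confirm.

Request:
{"fn": "move_arm", "kwargs": {"plan": [[0,0,0,0,0,0,-1],[0,0,0,0,0,0,-1],[0,0,0,0,0,0,-1],[0,0,0,0,0,0,-1],[0,0,0,0,0,0,-1]]}}

```text
time_s: 17.7
position: [0.5208, -0.0006, 0.0605]
tool_rot: [[0.979, -0.202, 0.005], [-0.202, -0.979, -0.001], [0.005, -0.0, -1.0]]
ft_force: [5.0, -0.7, 5.4]
grip_width: 0.0245
gripper_force: 59.8
```

Request:
{"fn": "move_arm", "kwargs": {"plan": [[0,0,0,0,-0.1,0,-1],[0,0,0,0,-0.1,0,-1],[0,0,0,0,-0.1,0,-1]]}}

```text
time_s: 18.0
position: [0.5209, -0.0004, 0.0605]
tool_rot: [[0.979, -0.202, 0.004], [-0.202, -0.979, -0.002], [0.004, 0.001, -1.0]]
ft_force: [3.7, -5.4, 5.6]
grip_width: 0.0245
gripper_force: 59.9
```

Request:
{"fn": "move_arm", "kwargs": {"plan": [[0,0,0,0,0.1,0,-1],[0,0,0,0,0.1,0,-1],[0,0,0,0,0.1,0,-1],[0,0,0,0,0.1,0,-1]]}}

```text
time_s: 18.4
position: [0.5208, -0.0007, 0.0605]
tool_rot: [[0.979, -0.202, 0.005], [-0.202, -0.979, -0.001], [0.005, -0.0, -1.0]]
ft_force: [5.4, -1.4, 4.3]
grip_width: 0.0248
gripper_force: 59.8
```

```bash
python3 -c "
from rig import env
s=env.observe();print(s['position'],s['ft_force'],s['gripper_force']);print(env.close_job())"
```

```text
[ 0.52080489 -0.00070194  0.0604983 ] [ 5.37919693 -1.35078124  4.30834352] 59.84318017959595
the job is handed in; nothing more can be done
None
```

The job is handed in at about 18.4 s, but no verdict came back: the handle is clamped flat, the carriage appears seated in the notch judging by force and motion, and the knob is still held at about 60 N; I did not check the strips' position in the nest.

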